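# Unclamp the tested module and tray it

## Robot

A 7-joint arm with a two-finger parallel gripper is mounted at the origin on the work surface. World frame = base frame: x ahead of the robot, y to its left, z up, the work surface at z = 0. Lengths are in mm, angles in rad, forces in N, time in s.
With the tool pointing down it reaches from about 400 to 875 mm from the base axis. Payload 4.4 kg.
Tool frame: the origin (TCP) lies at the very end of the fingers, on their centre line; the grasp point (between the pads) lies 19 mm behind it; z points along the fingers, y is the line along which they close (so a half turn about z gives the same grasp; the last joint's range is limited). The gripper opens to 85 mm and grips with 20 to 120 N. Pads are 22 mm wide; open, the fingers measure 114 mm over their backs; the gripper's body (76 mm by 85 mm) begins 54 mm behind the grasp point. The pads swing forward as they close: fully open they stand 13 mm farther back than shut.
Start: joints at [1.083, 0.628, 0.038, 1.517, -0.027, 0.996, -0.02], TCP at [266.14, -593.032, 231.313] pointing down, gripper open.
Joint ranges: [-3.06, 3.06], [-0.37, 2.12], [-1.25, 1.32], [0.18, 2.47], [-1.1, 4.24], [0.23, 1.98], [-2.94, 2.94]. Speed limits (rad/s): [2.57, 2.57, 3.14, 3.14, 3.14, 3.14, 3.14].

## Interface

Orientations are given as [roll, pitch, yaw] about the fixed x, y, z axes, in that order (R = Rz(yaw) Ry(pitch) Rx(roll)).
In Python, from cell import status, get_image, ctrl, models gives the robot as it stands.
- The arm moves only by the shell command python3 -m handwheel 'ROWS' [OPENING]. ROWS is JSON, a list of rows, each an object with "delta_pos": the shift along the world's x, y, z in cm, a list of three; "yaw": the turn about the world's z in rad. A call has 1 to 10 rows; each row shifts and turns the commanded pose from where the row before left it; what a row does not reach is not made up. A row lasts 1/12 s, in which the tool goes at most 41.7 mm and 7.16 degrees, less where a joint would pass 70% of its speed; a pose out of reach is approached as far as the arm can. A call is refused whole if a number of a shift passes 4.17 or a number of a turn 0.125, either way. A call with a gripper value outside its range is refused whole. OPENING is the opening, from -1 (shut) to 1 (fully open), set as the call begins (- or left out, the last holds). The fingers move at their own pace and stop on an object; the grip force is fixed at half the most. Time passes only in rows, so rows that do not move let the fingers close. It gives the time, the measured TCP pose, the force, the opening and the grip force at its end, in the units of the state.
- status.read_state(): the state, without advancing time (a new reading comes with each control period).
- get_image(name): name is "side" or "top" or "wrist"; returns a dict with "color" (384x512x3 uint8, red, green, blue), "z_map" (384x512 float32, mm along the optical axis (not along the pixel's ray), 0 where there is no reading), "fx", "fy", "cx", "cy" (pixels), "position" and "rotation" of the camera in the world; the wrist camera has in their place "hand_eye" (4x4, takes a point from camera to tool coordinates, whose origin is the TCP and whose axes are the flange's). Camera axes: x right, y up, looking along -z (the intrinsics and any distortion apply to the point x, -y, -z); pixel columns grow to the right and rows downward; lengths in mm; the calibration is good to about 2 mm. A picture is of the moment at which its call begins: read the wrist's pose just before it.
- ctrl.finish_job(): hands the job in; it is judged then, once.
Trained networks look in a picture, given as the dict that the camera call returned (one of the last four; its "shot" number tells which), for a name from the list of things; names that differ only in an ending like _2 or _b are one class to them, and where a whole thing is asked for, a point or a joint stands for the part that bears it (a point fixed in the world has none). Each returns a list of dicts, best first, with "score" (0 to 1); they miss things now and then, are a little off and sometimes report something else, mostly with a low value. They report only what shows in the picture. A call takes as long as a camera call.
- models.boxes_of(picture, name): "rect" ([left, top, right, bottom] in pixels, round what is visible of it).
The state is a dict: "clock": time; "qpos": joint angles; "qd": joint speeds; "tau": joint torques, N m; "eef_pos": TCP position; "tool_rot": TCP orientation; "force": force on the tool from outside, world axes, zero at the start; "torque": the same for the moment, N m; "width": finger opening in mm; "gripper_force": force on a finger pad.
Only numpy, scipy, OpenCV 4.12 (cv2) and the standard library are available. Lean on these libraries where they do the work, as an engineer would, in place of code of your own. Each camera call takes 0.05 s, during which the arm holds its last target. There are 200 camera calls.

## Task

The test on the orange fixture has finished: push the sliding jaw with the red handle fully open and leave it open. Then ease the circuit module out from under the fixed jaw's lip without forcing it, lift it out, and set it down upright and flat on the floor of the blue tray without dropping it. Leave both trays and the other things on the bench where they are.

Things in the scene. Friction and masses are not known exactly. Their poses are not given: they have to be found in the camera images.
- fixture: Test fixture, fixed to the bench: orange box 250 x 150 x 50 mm. Origin: centre of its underside; x along the jaw's slide, from fixed jaw to end block; z up. The module lies on its top (z = 50 mm) between the fixed and sliding jaws, its sides guided by grey rails 5 mm high, inner faces at y = +-36 mm. Dark end block, 18 mm high, at x = 90 to 108 mm.
- fixed_lip (a point): Middle of the inner edge of the fixed steel jaw's lip, at fixture x = -78.5 mm, y = 0, top 12.5 mm above the orange box; 70 mm wide in y, underside 7.5 mm above the box. It overlaps the module's end by about 7 mm; the jaw's face is at x = -86 mm. Axes as the fixture's.
- jaw (a joint): Slide of the aluminium sliding jaw along fixture +x, in m: 0 closed, 0.035 fully open; stiff (about 5 N), stays where left. At 0 its face is at fixture x = 0 (1 mm from the module), its lip reaching over the module to x = -9 mm; jaw 45 mm long, 66 mm wide, top 12.5 mm above the orange box.
- jaw_handle (a point): Middle of the red part of the sliding jaw's upright round handle (diameter 22 mm, red part 50 mm tall, its top 25 mm above this point); fixture x = 30 mm + joint value, 95 mm above the bench. Axes as the fixture's.
- module: Tested module, 0.2 kg: green board 84 (x) x 60 (y) x 5 mm, on its middle a finned black housing (grip it) 44 (x) x 40 (y) mm, top 31 mm above the board's underside. Origin: centre of that underside; z up. Starts at fixture x = -43 mm, y = 0 (within 3 mm), parallel to it. With the jaw open, slide it 8 to 25 mm towards the sliding jaw to clear both lips, then lift.
- blue_tray: Blue tray for passed modules, loose, 0.6 kg: open box 150 (x) x 130 (y) x 18 mm outside, walls and floor 4 mm thick. Origin: centre of its underside; z up. It may change places with the red tray.
- red_tray: Red tray for failed modules, same size as the blue tray, loose; leave alone.
- failed_module: A second module like the first, lying in the red tray; leave alone.
- multimeter: Yellow hand multimeter lying on its back, 150 x 80 x 35 mm (dial to 41 mm), origin at the centre of its underside; leave alone.
- bottle: White plastic bottle with a blue cap, 56 mm in diameter, 130 mm tall, origin at the centre of its underside; leave alone.
- screwdriver: Screwdriver lying on the bench, about 200 mm long; leave alone.

How it is judged (in metres and radians):
On the way, in this order (a step that is already met when the one before it is completed fails the run):
1. the sliding jaw is fully open (within 6 mm) with the module still lying in the fixture (value of joint jaw above 0.029 m and distance of module from where it was at the start of the episode below 0.03 m), for 0.2 s.
2. the module is lifted at least 30 mm above its place, the jaw still open (value of joint jaw above 0.029 m and z of module in the frame of fixture above 0.08 m), for 0.1 s.
At the end, for the whole second after the job is handed in: The jaw is open to within 6 mm of its full 35 mm; the module lies at rest, upright and flat (within 5 degrees, its underside within 4 mm of the tray's floor) inside the blue tray; both trays, the failed module and the bystanders are within 40 mm of where they began (value of joint jaw above 0.029 m and z of module in the frame of blue_tray between 0 and 0.008 m and x of module in the frame of blue_tray between -0.05 and 0.05 m and y of module in the frame of blue_tray between -0.05 and 0.05 m and angle between module's own z axis and vertical below 0.09 rad and linear speed of module below 0.02 m/s and distance of each of red_tray, failed_module, multimeter, bottle, screwdriver, blue_tray from where it was at the start of the episode below 0.04 m); the robot touches nothing.
It fails at once if the module falls freely (faster than 0.5 m/s with no finger on it): dropped or thrown (linear speed of module above 0.5 m/s and contact force between module and the fingers below 0.05 N).
It fails at once if the module is forced against the fixture or its jaws with more than 60 N (contact force between module and fixture above 60 N).
It fails at once if a bystander, the failed module or a tray is moved more than 40 mm (distance of any of red_tray, failed_module, multimeter, bottle, screwdriver, blue_tray from where it was at the start of the episode above 0.04 m).
It also fails if it takes over 51 s, if anything falls off the work surface, if the arm or the gripper's body presses on something with over 40 N, if the wrist force passes 120 N, or if a joint passes its speed limit or range.

## Working session

There is one attempt and no reset: what is moved stays moved. The work goes in short steps, Python scripts to look and compute and a shell command to move; the robot and the scene stay as the last step left them, time stands still between calls to the robot, and variables do not carry over. Pictures are saved under pics/ and viewed, at most 10 in all, crops included, and the job is handed in when it is done.

```bash
mkdir -p pics; cat > h.py <<'E'
import numpy as np, cv2
from cell import status,get_image,ctrl,models
def cloud(p):
    z=p["z_map"]; v,u=np.mgrid[:z.shape[0],:z.shape[1]]
    P=np.stack([(u-p["cx"])/p["fx"]*z,-(v-p["cy"])/p["fy"]*z,-z],-1)
    W=P@np.array(p["rotation"]).T+np.array(p["position"])
    W[z==0]=np.nan
    return W
E
python3 - <<'E'
from h import *
s=status.read_state();print(s)
for n in("top","side"):
    p=get_image(n);cv2.imwrite(f"pics/{n}0.png",p["color"][...,::-1])
    np.savez(f"{n}0.npz",W=cloud(p),c=p["color"])
    print(n,p["position"],[k for k in p])
    W=cloud(p)
    for o in["fixture","module","blue_tray","red_tray","jaw_handle","multimeter","bottle","screwdriver","fixed_lip"]:
        for d in models.boxes_of(p,o)[:2]:
            r=d["rect"];u,v=int((r[0]+r[2])/2),int((r[1]+r[3])/2)
            print(o,round(d["score"],2),np.round(r),np.round(W[min(v,383),min(u,511)]))
E
```

```text
{'clock': 0.0, 'qpos': array([ 1.08320491,  0.62932596,  0.03845643,  1.51841917, -0.02700232,
        0.99627747, -0.01997468]), 'qd': array([-0.0002959 , -0.00014827, -0.00020501, -0.00039418, -0.00193705,
        0.00206217,  0.00060098]), 'tau': array([ 6.06809135e-04, -5.63403583e+01,  1.22561339e+00, -1.93446761e+01,
        1.06080904e-02,  1.06984875e-02, -2.47553402e-05]), 'eef_pos': array([ 265.86158972, -592.43602341,  230.38605623]), 'tool_rot': array([-3.13968139e+00,  3.16931372e-05,  4.21802638e-01]), 'force': array([-0.20357817, -0.02932742,  0.12465228]), 'torque': array([ 0.02834508,  0.00029931, -0.04709349]), 'gripper_force': 0.0, 'width': 85.52847495280322}Traceback (most recent call last):
  File "<stdin>", line 5, in <module>
  File "h.py", line 6, in cloud
    W=P@np.array(p["rotation"]).T+np.array(p["position"])
      ~~~~~~~~~~~~~~~~~~~~~~~~~~~^~~~~~~~~~~~~~~~~~~~~~~~
ValueError: operands could not be broadcast together with shapes (384,512) (3,)
```

```bash
cat > h.py <<'E'
import numpy as np, cv2
from scipy.spatial.transform import Rotation as R
from cell import status,get_image,ctrl,models
def cloud(p):
    z=p["z_map"]; v,u=np.mgrid[:z.shape[0],:z.shape[1]]
    P=np.stack([(u-p["cx"])/p["fx"]*z,-(v-p["cy"])/p["fy"]*z,-z],-1)
    r=np.array(p["rotation"])
    M=r if r.shape==(3,3) else R.from_euler("xyz",r).as_matrix()
    W=P@M.T+np.array(p["position"])
    W[z==0]=np.nan
    return W
E
python3 - <<'E'
from h import *
for n in("top","side"):
    p=get_image(n);cv2.imwrite(f"pics/{n}0.png",p["color"][...,::-1])
    print(n,{k:v for k,v in p.items() if k not in("color","z_map")})
    W=cloud(p)
    np.savez(f"{n}0.npz",W=W,c=p["color"])
    for o in["fixture","module","blue_tray","red_tray","jaw_handle","multimeter","bottle","screwdriver","fixed_lip"]:
        for d in models.boxes_of(p,o)[:2]:
            r=d["rect"];u,v=int((r[0]+r[2])/2),int((r[1]+r[3])/2)
            print(o,round(d["score"],2),np.round(r),np.round(W[min(v,383),min(u,511)]))
E
```

```text
top {'fx': 431.0250217237097, 'fy': 431.0250217237097, 'cx': 255.2679734197147, 'cy': 190.82733406137163, 'position': array([ 390.23556089,   82.11143771, 1046.51441509]), 'rotation': array([ 0.21659625, -0.00430392, -1.43442323]), 'shot': 2}
fixture 0.62 [315. 193. 397. 311.] [ 496. -138.   65.]
module 0.76 [339. 248. 368. 286.] [ 460. -130.   83.]
blue_tray 0.94 [185. 214. 246. 288.] [460. 185.   6.]
red_tray 0.94 [116. 196. 180. 268.] [480. 343.  40.]
jaw_handle 0.75 [339. 226. 382. 257.] [ 522. -145.   63.]
multimeter 0.59 [343. 128. 409. 175.] [ 750. -171.   39.]
bottle 0.59 [250. 118. 270. 151.] [733. 114.  96.]
screwdriver 0.88 [168. 130. 237. 147.] [728. 258.  27.]
fixed_lip 0.79 [310. 192. 398. 313.] [nan nan nan]
side {'fx': 447.55965109573384, 'fy': 447.55965109573384, 'cx': 251.00465216520385, 'cy': 192.71835762695267, 'position': array([ 334.03488427, -622.60562825,  567.454932  ]), 'rotation': array([ 1.00205416,  0.01580139, -0.34686517]), 'shot': 3}
fixture 0.61 [202. 277. 260. 321.] [ 459. -162.   77.]
fixture 0.57 [172. 255. 344. 370.] [ 497. -178.   51.]
module 0.91 [203. 276. 254. 320.] [ 456. -161.   80.]
blue_tray 0.72 [143. 186. 222. 244.] [455. 179.   4.]
red_tray 0.7 [145. 154. 218. 197.] [487. 334.  14.]
jaw_handle 0.7 [245. 255. 287. 316.] [ 524. -140.   62.]
jaw_handle 0.37 [171. 253. 348. 371.] [ 499. -178.   49.]
multimeter 0.6 [360. 248. 449. 330.] [ 743. -204.   36.]
bottle 0.89 [308. 154. 333. 215.] [735.  84.  75.]
screwdriver 0.9 [262. 155. 304. 190.] [721. 244.  21.]
fixed_lip 0.83 [170. 254. 346. 369.] [ 498. -176.   50.]
```

View pics/top0.png

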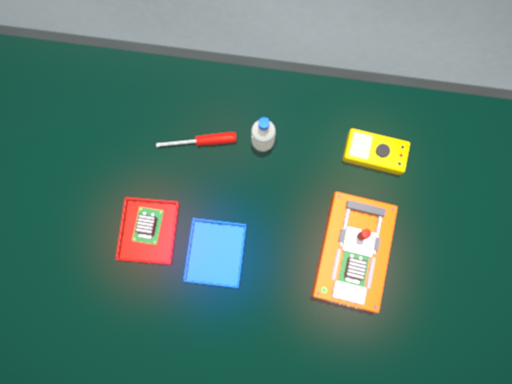

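View pics/side0.png

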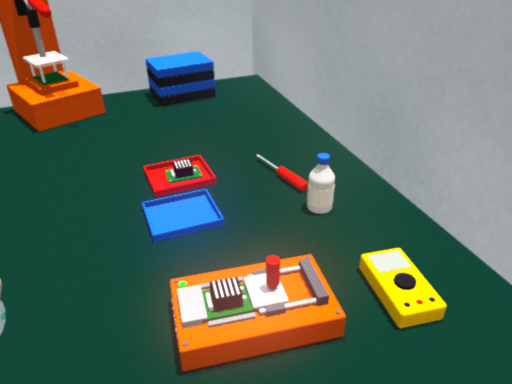

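```bash
python3 - <<'E'
from h import *
for n in("top","side"):
    d=np.load(n+"0.npz");W=d["W"];hsv=cv2.cvtColor(d["c"],cv2.COLOR_RGB2HSV).astype(int);H,S,V=[hsv[...,i] for i in range(3)]
    x,y,z=W[...,0],W[...,1],W[...,2]
    fx=(x>330)&(x<680)&(y<-20)&(y>-300)
    def rect(m,name):
        q=W[m][:,:2].astype(np.float32); r=cv2.minAreaRect(q); b=cv2.boxPoints(r)
        print(n,name,m.sum(),np.round(r[0],1),np.round(r[1],1),round(r[2],2),"zmed",round(float(np.median(z[m])),1),"mean",np.round(q.mean(0),1))
    org=fx&(H>4)&(H<20)&(S>150)&(V>120)
    rect(cv2.morphologyEx((org&(z>44)&(z<57)).astype(np.uint8),cv2.MORPH_OPEN,np.ones((2,2)))>0,"fixture top")
    red=fx&((H<4)|(H>174))&(S>150)&(z>72)&(z<125);rect(red,"handle")
    rect(fx&(z>77)&(z<86)&~red&(x<505),"housing top")
    gr=fx&(H>40)&(H<85)&(S>90)&(z>48)&(z<62)&(x<540)&(x>400);rect(gr,"board")
    bl=(H>100)&(H<115)&(S>150)&(x<620)&(y>80)&(y<270)
    rect(bl&(z>13)&(z<24),"blue rim");rect(bl&(z<9),"blue floor")
    hd=W[red];t=hd[hd[:,2]>116];print("handle top",np.round(t.mean(0),1) if len(t) else None,hd[:,2].max())
    k=fx&(S<60)&(V>120)&(z>59)&(z<66);q=W[k]
    np.set_printoptions(suppress=True)
    print("lips",len(q),np.round(np.median(z[k]),1))
E
```

```text
top fixture top 661 [ 506.1 -151.3] [165.7 260.4] 84.1 zmed nan mean [nan nan]
top handle 36 [ 532.4 -141.9] [13.6 15.6] 48.41 zmed 119.8 mean [ 530.5 -141.4]
top housing top 369 [ 459.3 -137.9] [40.4 43.8] 83.85 zmed 82.1 mean [ 459.2 -137.9]
top board 18 [ 447.3 -150.3] [40.5 79.2] 48.31 zmed 55.9 mean [ 457.8 -154.9]
top blue rim 274 [455.9 182.9] [150.  129.7] 1.16 zmed 18.2 mean [461.5 158.9]
top blue floor 346 [450.1 182.9] [171.3 137.5] 0.88 zmed 1.4 mean [442.1 157.7]
handle top [ 530.9 -142.9  120.6] 123.94204521559004
lips 1375 62.8
side fixture top 5642 [ 552.  -184.4] [331.4 144.7] 29.14 zmed nan mean [nan nan]
side handle 360 [ 533.1 -149. ] [21.5 18.4] 68.45 zmed 105.0 mean [ 530.7 -153.6]
side housing top 593 [ 459.2 -142.2] [42.5 44.2] 84.18 zmed 81.1 mean [ 458.3 -143.8]
side board 425 [ 445.1 -125.1] [92.6 99.6] 84.3 zmed 54.9 mean [ 455.2 -151.9]
side blue rim 496 [455.6 179.2] [150.8 134.1] 1.46 zmed 16.8 mean [454.8 172.5]
side blue floor 2284 [457.8 188.2] [159.  164.6] 88.79 zmed 3.8 mean [453.4 178.7]
handle top [ 532.7 -149.4  119.4] 122.39312270617233
lips 2136 62.3
```

```bash
python3 -m handwheel '[{"delta_pos":[1.8,3.4,0],"yaw":-0.105},{"delta_pos":[1.8,3.4,0],"yaw":-0.105},{"delta_pos":[1.8,3.4,0],"yaw":-0.105},{"delta_pos":[1.8,3.4,0],"yaw":-0.105},{"delta_pos":[1.8,3.4,0],"yaw":-0.105},{"delta_pos":[1.8,3.4,0],"yaw":0},{"delta_pos":[1.8,3.4,0],"yaw":0},{"delta_pos":[1.8,3.4,0],"yaw":0},{"delta_pos":[1.8,3.4,0],"yaw":0},{"delta_pos":[1.8,3.4,0],"yaw":0}]' -1
python3 -m handwheel '[{"delta_pos":[1.2,3.4,0],"yaw":0},{"delta_pos":[1.2,3.4,0],"yaw":0},{"delta_pos":[1.2,3.4,0],"yaw":0},{"delta_pos":[0,0,0],"yaw":0},{"delta_pos":[0,0,0],"yaw":0},{"delta_pos":[0,0,0],"yaw":0}]'
cat >> h.py <<'E'
def wrist():
    s=status.read_state();p=get_image("wrist");z=p["z_map"]
    v,u=np.mgrid[:z.shape[0],:z.shape[1]]
    P=np.stack([(u-p["cx"])/p["fx"]*z,-(v-p["cy"])/p["fy"]*z,-z],-1)
    h=np.array(p["hand_eye"]);T=P@h[:3,:3].T+h[:3,3]
    W=T@R.from_euler("xyz",s["tool_rot"]).as_matrix().T+s["eef_pos"];W[z==0]=np.nan
    return s,p,W
E
python3 - <<'E'
from h import *
s,p,W=wrist();cv2.imwrite("pics/w1.png",p["color"][...,::-1]);np.savez("w1.npz",W=W,c=p["color"])
print({k:s[k] for k in("clock","eef_pos","tool_rot","width","force")},p["hand_eye"])
for o in("module","jaw_handle","fixture"):
    for d in models.boxes_of(p,o)[:2]:
        r=d["rect"];print(o,d["score"],r,W[min(383,int(r[1]+r[3])//2),min(511,int(r[0]+r[2])//2)])
E
```

```text
clock: 1.88
eef_pos: [446.9, -251.3, 231.6]
tool_rot: [3.141, -0.001, -0.103]
force: [0.6, -0.2, 0.5]
width: 0.5
gripper_force: 0.0
clock: 2.38
eef_pos: [482.1, -151.5, 231.4]
tool_rot: [3.141, -0.0, -0.103]
force: [0.3, 0.4, 0.0]
width: 0.1
gripper_force: 0.0
{'clock': 2.3833, 'eef_pos': array([ 482.07400088, -151.45890204,  231.43804453]), 'tool_rot': array([ 3.14087720e+00, -1.54002950e-04, -1.02924588e-01]), 'width': 0.0592501278106568, 'force': array([0.29116596, 0.40003142, 0.03274505])} [[-1.23212607e-03  9.49604708e-01  3.13447573e-01  8.07048602e+01]
 [ 9.99999134e-01  1.31515446e-03 -5.34439081e-05 -1.44090565e-01]
 [-4.62982560e-04  3.13447236e-01 -9.49605506e-01 -1.42480544e+02]
 [ 0.00000000e+00  0.00000000e+00  0.00000000e+00  1.00000000e+00]]
module 0.72 [221.4, 158.5, 279.7, 224.5] [ 466.50369233 -141.97705733   81.65988767]
jaw_handle 0.94 [199.0, 105.6, 295.1, 160.7] [ 528.68307771 -147.43358368  120.65935644]
jaw_handle 0.39 [166.0, 18.7, 326.6, 258.1] [ 524.61384805 -146.10993642  119.68188384]
fixture 0.81 [169.0, 19.4, 323.1, 254.4] [ 526.13904361 -146.2656682   119.05422974]
fixture 0.18 [219.9, 159.6, 278.2, 221.3] [ 467.48066892 -141.07750451   81.15655347]
```

View pics/w1.png

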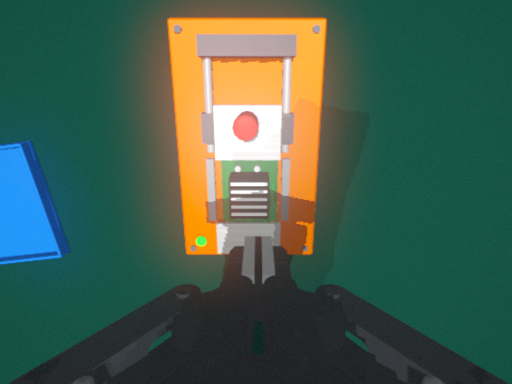

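```bash
python3 - <<'E'
from h import *
d=np.load("w1.npz");W=d["W"];hsv=cv2.cvtColor(d["c"],cv2.COLOR_RGB2HSV).astype(int);H,S,V=[hsv[...,i] for i in range(3)]
x,y,z=W[...,0],W[...,1],W[...,2]; row=np.mgrid[:384,:512][0]<300
def rect(m,name):
    q=W[m][:,:2].astype(np.float32); r=cv2.minAreaRect(q)
    print(name,m.sum(),np.round(r[0],1),np.round(r[1],1),round(r[2],2),"z",np.round(np.median(z[m]),1))
org=(H>4)&(H<20)&(S>150)&(V>100)&(z>45)&(z<56)&row;rect(org,"fixture")
red=((H<4)|(H>174))&(S>150)&(z>117)&(z<124)&row;rect(red,"handle top")
rect((z>78)&(z<86)&(x<500)&row&(np.abs(x-460)<40)&(np.abs(y+142)<25),"housing")
bl=(H>100)&(H<115)&(S>150)&(z>14)&(z<22)&row;rect(bl,"blue rim")
E
```

```text
fixture 18298 [ 501.2 -142.5] [149.6 249.4] 84.04 z 49.9
handle top 0 [0. 0.] [0. 0.] 0.0 z nan
housing 1642 [ 458.6 -139.1] [40.  43.5] 84.02 z 81.2
blue rim 873 [455.1 157.2] [150.5  82.4] 0.68 z 17.2
  return _methods._mean(a, axis=axis, dtype=dtype,
  ret = ret.dtype.type(ret / rcount)
```

```bash
python3 -m handwheel '[{"delta_pos":[0.35,0.24,-3.4],"yaw":0},{"delta_pos":[0.35,0.24,-3.4],"yaw":0},{"delta_pos":[0.35,0.24,-3.4],"yaw":0},{"delta_pos":[0.35,0.24,-3.4],"yaw":0},{"delta_pos":[0,0,0],"yaw":0}]'
python3 -m handwheel '[{"delta_pos":[0.7,-0.07,0],"yaw":0},{"delta_pos":[0.7,-0.07,0],"yaw":0},{"delta_pos":[0.7,-0.07,0],"yaw":0},{"delta_pos":[0.6,-0.06,0],"yaw":0},{"delta_pos":[0,0,0],"yaw":0},{"delta_pos":[0,0,0],"yaw":0}]'
```

```text
clock: 3.0
eef_pos: [492.4, -140.7, 89.9]
tool_rot: [-3.14, 0.01, -0.104]
force: [-0.1, 0.1, -0.5]
width: 0.2
gripper_force: 0.0
clock: 3.5
eef_pos: [523.5, -145.3, 96.9]
tool_rot: [3.14, -0.002, -0.104]
force: [-2.6, -2.3, 1.6]
width: 0.2
gripper_force: 1.7
```

```bash
python3 -m handwheel '[{"delta_pos":[0.6,-0.06,0],"yaw":0},{"delta_pos":[0.6,-0.06,0],"yaw":0},{"delta_pos":[0.5,-0.05,0],"yaw":0},{"delta_pos":[0.3,-0.03,0],"yaw":0},{"delta_pos":[0,0,0],"yaw":0},{"delta_pos":[0,0,0],"yaw":0}]'
python3 - <<'E'
from h import *
for n in("top","side"):
    p=get_image(n);W=cloud(p);hsv=cv2.cvtColor(p["color"],cv2.COLOR_RGB2HSV).astype(int);H,S=hsv[...,0],hsv[...,1];x,y,z=[W[...,i] for i in range(3)]
    m=((H<4)|(H>174))&(S>150)&(z>72)&(z<125)&(x>480)&(x<640)&(y<-80)&(y>-220)
    print(n,m.sum(),np.round(np.median(W[m],0),1),W[m].min(0) if m.any() else 0,W[m].max(0) if m.any() else 0)
E
```

```text
clock: 4.0
eef_pos: [543.6, -146.9, 96.5]
tool_rot: [3.141, -0.002, -0.104]
force: [-4.8, -1.7, 1.4]
width: 0.2
gripper_force: 1.7
top 0 [nan nan nan] 0 0
side 301 [ 562.4 -159.6   98.9] [ 554.93628558 -162.87780389   72.06654038] [ 574.69307839 -150.38205701  121.50825119]
  return _methods._mean(a, axis=axis, dtype=dtype,
  ret = um.true_divide(
```

```bash
python3 -m handwheel '[{"delta_pos":[0.2,-0.02,0],"yaw":0},{"delta_pos":[0.15,-0.02,0],"yaw":0},{"delta_pos":[0,0,0],"yaw":0},{"delta_pos":[0,0,0],"yaw":0}]'
```

```text
clock: 4.43
eef_pos: [544.4, -146.3, 95.5]
tool_rot: [-3.141, 0.004, -0.104]
force: [-8.3, -0.8, 6.6]
width: 0.1
gripper_force: 4.1
```

```bash
python3 -m handwheel '[{"delta_pos":[-1.0,0.1,0],"yaw":0},{"delta_pos":[-1.2,0.12,0.8],"yaw":0},{"delta_pos":[-2.0,0.2,3.0],"yaw":0},{"delta_pos":[-2.0,0.2,3.0],"yaw":0},{"delta_pos":[-2.0,0.1,3.0],"yaw":0},{"delta_pos":[-1,0,1.0],"yaw":0},{"delta_pos":[0,0,0],"yaw":0},{"delta_pos":[0,0,0],"yaw":0},{"delta_pos":[0,0,0],"yaw":0}]' 1
python3 - <<'E'
from h import *
s,p,W=wrist();cv2.imwrite("pics/w2.png",p["color"][...,::-1])
print(s["eef_pos"],s["tool_rot"],s["width"])
hsv=cv2.cvtColor(p["color"],cv2.COLOR_RGB2HSV).astype(int);H,S,V=[hsv[...,i] for i in range(3)]
x,y,z=W[...,0],W[...,1],W[...,2]
def rect(m,name):
    q=W[m][:,:2].astype(np.float32)
    if len(q)<5: return print(name,"none")
    r=cv2.minAreaRect(q);print(name,m.sum(),np.round(r[0],1),np.round(r[1],1),round(r[2],2),"z",np.round(np.median(z[m]),1))
print("module",[(d["score"],d["rect"]) for d in models.boxes_of(p,"module")[:2]])
rect((H>4)&(H<20)&(S>150)&(V>100)&(z>45)&(z<56),"fixture")
rect((z>78)&(z<86)&(np.abs(x-460)<40)&(np.abs(y+140)<25),"housing")
rect(((H<4)|(H>174))&(S>150)&(z>112)&(z<128),"handle top")
E
```

```text
clock: 5.18
eef_pos: [456.1, -138.9, 202.9]
tool_rot: [-3.141, -0.002, -0.102]
force: [0.9, -0.2, 0.4]
width: 85.8
gripper_force: 0.0
[ 456.11721782 -138.86436325  202.90788826] [-3.14130607e+00 -1.63008257e-03 -1.02172275e-01] 85.75732788649658
module [(0.58, [226.5, 127.9, 289.8, 209.9])]
fixture 17292 [ 492.1 -141.3] [150.1 229.6] 84.01 z 49.9
housing 2158 [ 458.3 -139.2] [40.  44.1] 83.87 z 81.2
handle top none
```

View pics/w2.png

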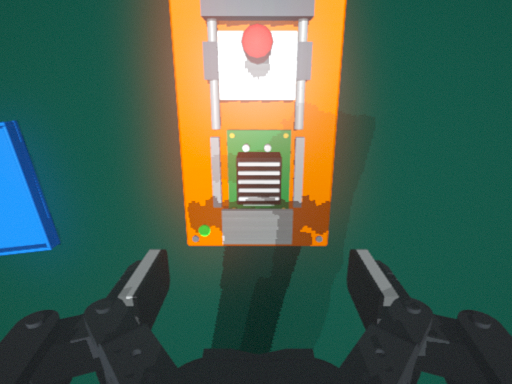

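```bash
python3 -m handwheel '[{"delta_pos":[0.2,0,-3.5],"yaw":0},{"delta_pos":[0,-0.03,-3.5],"yaw":0},{"delta_pos":[0,0,-3.5],"yaw":0},{"delta_pos":[0,0,-2.5],"yaw":0},{"delta_pos":[0,0,-1.0],"yaw":0},{"delta_pos":[0,0,-0.4],"yaw":0},{"delta_pos":[0,0,0],"yaw":0},{"delta_pos":[0,0,0],"yaw":0}]'
```

```text
clock: 5.95
eef_pos: [457.5, -139.9, 59.9]
tool_rot: [3.141, -0.001, -0.103]
force: [0.0, 0.0, 0.4]
width: 85.4
gripper_force: 0.0
```

```bash
python3 -m handwheel '[{"delta_pos":[0,0,0],"yaw":0},{"delta_pos":[0,0,0],"yaw":0},{"delta_pos":[0,0,0],"yaw":0},{"delta_pos":[0,0,0],"yaw":0},{"delta_pos":[0,0,0],"yaw":0},{"delta_pos":[0,0,0],"yaw":0}]' -1
```

```text
clock: 6.45
eef_pos: [457.2, -139.7, 60.4]
tool_rot: [3.142, -0.002, -0.103]
force: [-1.0, 1.4, 7.4]
width: 38.9
gripper_force: 60.6
```

```bash
python3 -m handwheel '[{"delta_pos":[0,0,0.06],"yaw":0},{"delta_pos":[0.3,-0.03,0],"yaw":0},{"delta_pos":[0.3,-0.03,0],"yaw":0},{"delta_pos":[0.3,-0.03,0],"yaw":0},{"delta_pos":[0.3,-0.03,0],"yaw":0},{"delta_pos":[0.3,-0.04,0],"yaw":0},{"delta_pos":[0,0,0],"yaw":0},{"delta_pos":[0,0,0],"yaw":0}]'
```

```text
clock: 7.12
eef_pos: [468.6, -140.7, 60.4]
tool_rot: [-3.141, 0.005, -0.104]
force: [-7.2, 2.1, 12.1]
width: 38.6
gripper_force: 62.0
```

```bash
python3 -m handwheel '[{"delta_pos":[0.1,-0.01,0.05],"yaw":0},{"delta_pos":[0.2,-0.02,0.05],"yaw":0},{"delta_pos":[0.15,-0.02,0],"yaw":0},{"delta_pos":[0,0,0],"yaw":0},{"delta_pos":[0,0,0],"yaw":0}]'
python3 - <<'E'
from h import *
s,p,W=wrist();c=p["color"][...,::-1]
a=np.hstack([c[60:300,130:390]]);q=get_image("side");b=q["color"][...,::-1][240:380,160:360]
cv2.imwrite("pics/w3.png",np.hstack([cv2.resize(a,(400,369)),cv2.resize(b,(400,369))]))
x,y,z=[W[...,i] for i in range(3)]
hsv=cv2.cvtColor(p["color"],cv2.COLOR_RGB2HSV).astype(int);H,S=hsv[...,0],hsv[...,1]
m=(H>45)&(H<80)&(S>100)&(z>50)&(z<62)&(x>420)&(x<540)&(np.abs(y+142)<40)
f=(W[m][:,:2]-[501.2,-142.5])@[.9946,-.104]
print(m.sum(),"board fixture x range",np.percentile(f,[1,99]),np.median(z[m]))
E
```

```text
clock: 7.53
eef_pos: [476.5, -141.7, 60.7]
tool_rot: [3.142, -0.0, -0.103]
force: [-1.2, 0.2, -1.9]
width: 38.4
gripper_force: 60.4
4866 board fixture x range [-17.40430544  18.24836045] 55.226503413892814
```

View pics/w3.png

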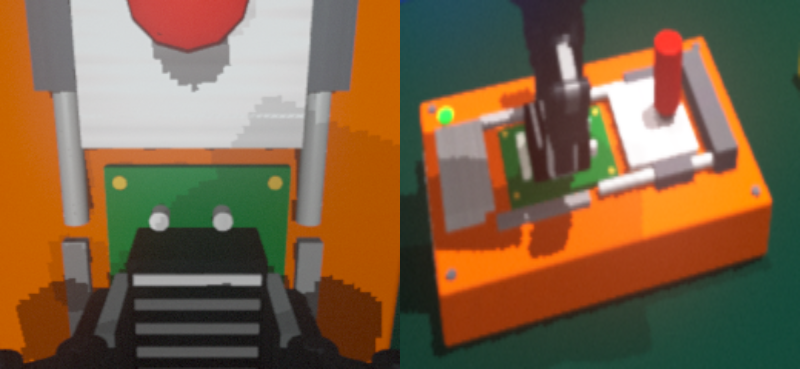

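```bash
python3 -m handwheel '[{"delta_pos":[0,0,0.5],"yaw":0},{"delta_pos":[0,0,1.5],"yaw":0},{"delta_pos":[0,0,2.5],"yaw":0},{"delta_pos":[0,0,2.5],"yaw":0},{"delta_pos":[0,0,2],"yaw":0},{"delta_pos":[0,0,1],"yaw":0},{"delta_pos":[0,0,0],"yaw":0},{"delta_pos":[0,0,0],"yaw":0}]'
python3 -m handwheel '[{"delta_pos":[0,1.5,0],"yaw":0.03},{"delta_pos":[-0.2,3,0],"yaw":0.03},{"delta_pos":[-0.3,4,0],"yaw":0.03},{"delta_pos":[-0.3,4,0],"yaw":0.03},{"delta_pos":[-0.3,4,0],"yaw":0},{"delta_pos":[-0.3,4,0],"yaw":0},{"delta_pos":[-0.3,4,0],"yaw":0},{"delta_pos":[-0.3,4,0],"yaw":0},{"delta_pos":[-0.1,2.5,0],"yaw":0},{"delta_pos":[0,1.2,0],"yaw":0}]'
python3 -m handwheel '[{"delta_pos":[0,0,0],"yaw":0},{"delta_pos":[0,0,0],"yaw":0},{"delta_pos":[0,0,0],"yaw":0}]'
python3 - <<'E'
from h import *
s,p,W=wrist();cv2.imwrite("pics/w4.png",p["color"][...,::-1])
x,y,z=[W[...,i] for i in range(3)]
hsv=cv2.cvtColor(p["color"],cv2.COLOR_RGB2HSV).astype(int);H,S=hsv[...,0],hsv[...,1]
m=(H>100)&(H<115)&(S>150)&(z>13)&(z<22)
print(m.sum(),np.nanpercentile(W[m],[0.5,99.5],axis=0))
r=cv2.minAreaRect(W[m][:,:2].astype(np.float32));print(r)
g=(H>45)&(H<85)&(S>100)&(z>60)&(abs(x-456)<80)&(abs(y-181)<60);print("board",g.sum(),np.percentile(W[g],[1,50,99],axis=0))
E
```

```text
clock: 8.3
eef_pos: [476.1, -141.6, 160.9]
tool_rot: [-3.142, -0.0, -0.103]
force: [-0.1, 0.5, -2.6]
width: 38.6
gripper_force: 60.9
clock: 9.13
eef_pos: [453.2, 184.9, 159.2]
tool_rot: [-3.141, 0.003, 0.023]
force: [-0.4, -0.7, -3.1]
width: 38.8
gripper_force: 61.0
clock: 9.38
eef_pos: [454.8, 177.9, 160.2]
tool_rot: [3.14, 0.002, 0.014]
force: [0.0, -0.9, -2.5]
width: 38.6
gripper_force: 61.0
1234 [[379.48968462 116.63929048  13.23575892]
 [529.79386979 247.92785583  19.67803313]]
((454.4327087402344, 182.30853271484375), (149.52162170410156, 130.0181121826172), 1.0286582708358765)
board 5105 [[443.95087555 148.54855663 153.28919122]
 [486.01152485 178.54289985 154.66297425]
 [497.73992394 220.76978208 232.82879344]]
```

View pics/w4.png

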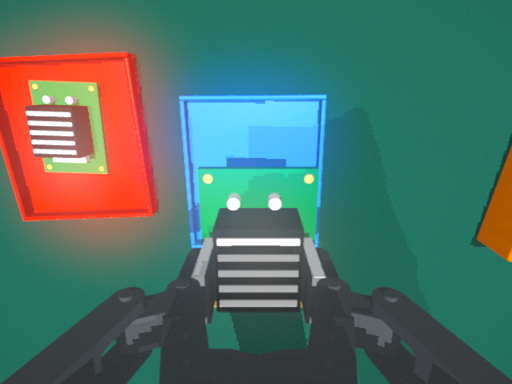

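```bash
python3 -m handwheel '[{"delta_pos":[-0.05,0.2,-2],"yaw":0},{"delta_pos":[-0.05,0.2,-3],"yaw":0},{"delta_pos":[0,0,-3],"yaw":0},{"delta_pos":[0,0,-2.5],"yaw":0},{"delta_pos":[0,0,-1.5],"yaw":0},{"delta_pos":[0,0,-1],"yaw":0},{"delta_pos":[0,0,-0.6],"yaw":0},{"delta_pos":[0,0,-0.4],"yaw":0},{"delta_pos":[0,0,0],"yaw":0},{"delta_pos":[0,0,0],"yaw":0}]'
```

```text
clock: 10.27
eef_pos: [454.8, 184.2, 21.6]
tool_rot: [-3.141, -0.001, 0.016]
force: [-0.2, 0.1, -2.3]
width: 38.6
gripper_force: 60.9
```

```bash
python3 -m handwheel '[{"delta_pos":[0,0,-0.15],"yaw":0},{"delta_pos":[0,0,-0.1],"yaw":0},{"delta_pos":[0,0,0],"yaw":0},{"delta_pos":[0,0,0],"yaw":0},{"delta_pos":[0,0,0],"yaw":0}]'
```

```text
clock: 10.68
eef_pos: [454.2, 184.4, 18.6]
tool_rot: [-3.141, -0.0, 0.017]
force: [0.8, -0.5, -2.2]
width: 38.8
gripper_force: 60.9
```

Weight is still fully on the gripper; about 4 mm to go.

```bash
python3 -m handwheel '[{"delta_pos":[0,0,-0.15],"yaw":0},{"delta_pos":[0,0,-0.15],"yaw":0},{"delta_pos":[0,0,-0.05],"yaw":0},{"delta_pos":[0,0,0],"yaw":0},{"delta_pos":[0,0,0],"yaw":0}]'
```

```text
clock: 11.1
eef_pos: [454.1, 184.2, 14.8]
tool_rot: [3.141, 0.0, 0.017]
force: [-0.7, 0.7, -2.0]
width: 38.8
gripper_force: 60.9
```

```bash
python3 -m handwheel '[{"delta_pos":[0,0,-0.1],"yaw":0},{"delta_pos":[0,0,-0.05],"yaw":0},{"delta_pos":[0,0,0],"yaw":0},{"delta_pos":[0,0,0],"yaw":0}]'
```

```text
clock: 11.43
eef_pos: [454.2, 184.3, 14.4]
tool_rot: [-3.141, -0.0, 0.017]
force: [-1.1, -1.1, 9.8]
width: 38.9
gripper_force: 62.5
```

```bash
python3 -m handwheel '[{"delta_pos":[0,0,0],"yaw":0},{"delta_pos":[0,0,0],"yaw":0},{"delta_pos":[0,0,0],"yaw":0},{"delta_pos":[0,0,0],"yaw":0},{"delta_pos":[0,0,0],"yaw":0}]' 0.4
python3 -m handwheel '[{"delta_pos":[0,0,1],"yaw":0},{"delta_pos":[0,0,2],"yaw":0},{"delta_pos":[0,0,3],"yaw":0},{"delta_pos":[0,0,3],"yaw":0},{"delta_pos":[-0.5,0,3],"yaw":0},{"delta_pos":[-1,0,3],"yaw":0},{"delta_pos":[0,0,2],"yaw":0},{"delta_pos":[0,0,0],"yaw":0},{"delta_pos":[0,0,0],"yaw":0}]'
python3 - <<'E'
from h import *
s,p,W=wrist();cv2.imwrite("pics/w5.png",p["color"][...,::-1])
x,y,z=[W[...,i] for i in range(3)]
hsv=cv2.cvtColor(p["color"],cv2.COLOR_RGB2HSV).astype(int);H,S=hsv[...,0],hsv[...,1]
m=(H>100)&(H<115)&(S>150)&(z>13)&(z<22)
print(cv2.minAreaRect(W[m][:,:2].astype(np.float32)))
g=(z>31)&(z<40)&(abs(x-455)<50)&(abs(y-182)<40);print("housing top z",np.median(z[g]),np.percentile(z[g],[3,97]),cv2.minAreaRect(W[g][:,:2].astype(np.float32)))
q=get_image("top");cv2.imwrite("pics/top5.png",q["color"][...,::-1])
W=cloud(q)
for o in("red_tray","multimeter","bottle","screwdriver","jaw_handle"): print(o,[(round(d["score"],2),np.round(d["rect"])) for d in models.boxes_of(q,o)[:1]])
E
```

```text
clock: 11.85
eef_pos: [454.2, 184.3, 13.3]
tool_rot: [3.142, -0.0, 0.017]
force: [0.7, 0.4, 1.0]
width: 59.7
gripper_force: 0.0
clock: 12.6
eef_pos: [439.7, 184.7, 184.9]
tool_rot: [-3.14, -0.003, 0.017]
force: [-0.1, 0.4, -0.4]
width: 60.0
gripper_force: 0.0
((454.2414245605469, 182.07107543945312), (149.39320373535156, 129.89474487304688), 1.0224751234054565)
housing top z 35.20118171460129 [33.68368153 36.75443351] ((455.3427429199219, 184.69259643554688), (43.582923889160156, 40.03309631347656), 0.8858124017715454)
red_tray [(0.84, array([116., 199., 152., 261.]))]
multimeter [(0.65, array([117., 195., 142., 260.]))]
bottle [(0.55, array([251., 119., 272., 154.]))]
screwdriver [(0.96, array([159., 130., 237., 148.]))]
jaw_handle [(0.88, array([341., 214., 385., 243.]))]
```

View pics/w5.png

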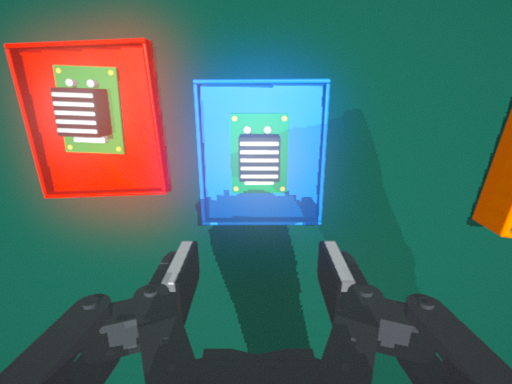

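View pics/top5.png

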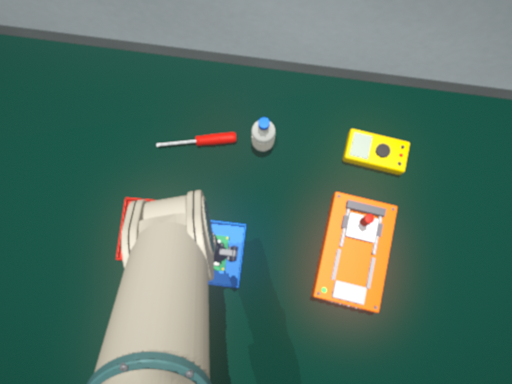

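The module lies flat and near the middle of the blue tray: its top is at z = 35 mm, as expected (wrist image, around 260,155). The jaw is open, the other things are in place, and the gripper is clear.

```bash
python3 -c "
from cell import ctrl;print(ctrl.finish_job())"
```

```text
the job is handed in; nothing more can be done
None
```

The job is handed in (no verdict was returned): the jaw is fully open, the module lies flat near the middle of the blue tray, and by the last images both trays and the other things are where they were.

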